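Start the lag screw square with the T-handled socket driver

TASK

A big lag screw stands in its pilot hole on the sloping timber block. Fit the T-handled socket driver squarely over its hex head, in line with the screw and pushed fully down, before turning anything; then turn the screw clockwise by one sixth of a turn (one flat of the hexagon) keeping the driver in line. Afterwards stand the driver upright on the floor of the empty compartment of the tool tray, its handle bar lying along the compartment, and leave the other things on the bench where they are.

Things in the scene. Friction and masses are not known exactly. Their poses are not given: they have to be found in the camera images.
- lag_top (a point): Centre of the top of the lag screw's steel hex head, at most 140 mm above the bench. z = the screw's axis, out of the wood, leaning 20 degrees from vertical towards brace_base's -x. Head: 30 mm across flats, 18 mm tall including a 4 mm top chamfer; flats face this point's +x and -x, corners +y and -y. About 34 mm of the 18 mm thick shank stands out of the sloping face.
- lag_corner (a point): A corner of the same hex head, 17.3 mm from the screw axis (on lag_top's +y side), 4 mm below the top; turns with the screw.
- lag (a joint): Rotation of the lag screw, rad; grows clockwise seen from above (tightening). It starts anywhere between 0 and 0.6; its lower stop is at -0.05. It turns with about 0.12 N m of friction and sinks 6 mm per turn.
- brace_base (a point): Fixed work: plywood base 150 x 150 mm and 12 mm thick, two cheeks 50 mm high at its y sides, and between them a timber block with sloping top (100 x 110 mm, about 50 to 85 mm high) carrying a steel strap and the screw. Origin at the centre of the underside; z up.
- driver_grip (a point): Centre of the bar of the T-handled hex socket driver, which starts upright and loose on the bench on its socket mouth. Black bar 120 mm long (x), 22 wide (y), 30 tall (z), its centre 78 mm above the mouth. z = the driver's axis, mouth to bar. Below it a 24 mm stem and a steel socket about 50 mm across. 93 mm tall, about 0.4 kg. Take it across the 22 mm width.
- driver_mouth (a point): Centre of the driver's socket mouth, at its very bottom; axes as driver_grip. Hexagonal opening 33 mm across flats (1.5 mm of room on each side of the head, about 12 degrees of play each way), 16 mm deep; flats face the driver's +x and -x. Fully fitted, the mouth is 16 mm below lag_top along the screw's axis.
- tray_slot (a point): Centre of the floor of the empty compartment of the fixed grey tool tray, on the tray's -x side. Floor 5 mm above the bench; compartment 75 mm wide (x), 190 mm long (y), walls 5 mm thick with tops 28 mm above the bench. The tray is 165 x 200 mm; its other compartment (+x side) holds a flat steel bar and a bolt.
- offcut: Bystander: a loose steel block 70 x 50 x 40 mm; origin at the centre of its underside.
- hammer: Bystander: a hammer lying on the bench beyond the work, origin near its middle.
- can: Bystander: a closed metal can 66 mm across, 90 mm tall; origin at the centre of its underside.
Not all that is in view belongs to the job. What is shaped like the part that bears driver_grip but purple is not meant.

How it is judged:
By the outcome, as a careful person would: the job done as asked, in the order asked, and still so for the second after the job is handed in, with the robot touching nothing.
It also fails if it takes over 54 s, if anything falls off the work surface, if the arm or the gripper's body presses on something with over 40 N, if the wrist force passes 120 N, or if a joint passes its speed limit or range.

ROBOT

A 6-joint arm with a two-finger parallel gripper is mounted at the origin on the work surface. World frame = base frame: x ahead of the robot, y to its left, z up, the work surface at z = 0. Lengths are in m, angles in rad, forces in N, time in s.
With the tool pointing down it reaches from about 0.3 to 0.775 m from the base axis. Payload 14.6 kg.
Tool frame: the origin (TCP) lies at the very end of the fingers, on their centre line; the grasp point (between the pads) lies 19 mm behind it; z points along the fingers, y is the line along which they close (so a half turn about z gives the same grasp; the last joint's range is limited). The gripper opens to 94 mm and grips with 3 to 60 N. Pads are 16 mm wide; open, the fingers measure 119 mm over their backs; the gripper's body (75 mm by 177 mm) begins 78 mm behind the grasp point.
Start: joints at [-1.231, 0.3, 1.521, -0, 1.321, -0.067], TCP at [0.218, -0.505, 0.177] pointing down, gripper open.
Joint ranges: [-3.03, 3.03], [-0.79, 2.21], [0.23, 2.52], [-1.04, 4.18], [0, 3.07], [-2.55, 2.55]. Speed limits (rad/s): [2.22, 2.22, 2.57, 3.14, 3.14, 3.14].

INTERFACE

Orientations are given as a rotation vector (axis times angle).
In Python, from workcell import * gives the robot as it stands.
- The arm moves only by the tool move_arm, never from a script. Its argument "commands" is a list of rows, each a list of 7 numbers: the turn, a rotation vector about the tool's x, y, z in rad, then the shift along the tool's x, y, z in cm, then the gripper's target within -1 to 1 (shut at 1, half-way at 0, fully open at -1). A call has 1 to 20 rows; each row shifts and turns the commanded pose from where the row before left it, along the tool's axes as they then stand; what a row does not reach is not made up. A row lasts 1/8 s, in which the tool goes at most 62.5 mm and 10.7 degrees, less where a joint would pass 70% of its speed; a pose out of reach is approached as far as the arm can. A call with a gripper value outside its range is refused whole. The fingers move at their own pace and stop on an object; "newtons" is the grip in N (left out, the last holds). Time passes only in rows, so rows that do not move let the fingers close. It gives the time, the measured TCP pose, the force, the opening and the grip force at its end, in the units of the state.
- observe(): the state, without advancing time (a new reading comes with each control period).
- read_camera(name): name is "scene" or "top" or "wrist"; returns a dict with "img" (420x560x3 uint8, red, green, blue), "camera_matrix" (3x3 intrinsics, pixels), "world_to_cam" (4x4, takes a point from world to camera coordinates); the wrist camera has in their place "tool_from_camera" (4x4, takes a point from camera to tool coordinates, whose origin is the TCP and whose axes are the flange's). Camera axes: x right, y up, looking along -z (the intrinsics and any distortion apply to the point x, -y, -z); pixel columns grow to the right and rows downward; lengths in m; the calibration is good to about 2 mm. The wrist camera is an equidistant fisheye: a pixel r from the principal point sees the ray r / f radians off the axis. A picture is of the moment at which its call begins: read the wrist's pose just before it. There is no depth.
- finish_job(): hands the job in; it is judged then, once.
The state is a dict: "t": time; "joint_pos": joint angles; "joint_velocities": joint speeds; "joint_efforts": joint torques, N m; "eef_pos": TCP position; "tcp_rot": TCP orientation; "ft_force": force on the tool from outside, world axes, zero at the start; "ft_torque": the same for the moment, N m; "grip_width": finger opening in m; "finger_force": force on a finger pad.
Only numpy, scipy, OpenCV 4.12 (cv2) and the standard library are available. Lean on these libraries where they do the work, as an engineer would, in place of code of your own. Each camera call takes 0.05 s, during which the arm holds its last target. There are 200 camera calls.

## Working session

There is one attempt and no reset: what is moved stays moved. The work goes in short steps, Python scripts to look and compute and a tool call to move; the robot and the scene stay as the last step left them, time stands still between calls to the robot, and variables do not carry over. Pictures are saved under pics/ and viewed, at most 10 in all, crops included, and the job is handed in when it is done.

Besides the shell and the picture viewer there is one more tool, called after "Request:" as name(argument=value, ...) on one line, values as JSON. move_arm: Moves the arm, as the interface text tells. Its arguments: {"type":"object","properties":{"commands":{"type":"array"},"newtons":{"type":"number"}},"required":["commands"]}

```bash
mkdir -p pics; ls; python3 - <<'E'
from workcell import *
import cv2,pickle
d={}
for n in("scene","top","wrist"):
    d[n]=read_camera(n); cv2.imwrite(f"pics/{n}0.png",d[n]["img"][:,:,::-1])
d["obs"]=observe()
pickle.dump(d,open("d0.pkl","wb"))
for n in("scene","top","wrist"):
    print({k:v for k,v in d[n].items() if k!="img"})
print(d["obs"])
E
```

```text
pics
{'camera_matrix': array([[471.02352488,   0.        , 281.982607  ],
       [  0.        , 471.02352488, 202.78488911],
       [  0.        ,   0.        ,   1.        ]]), 'world_to_cam': array([[-0.35064447,  0.93640029, -0.01424628,  0.21972382],
       [-0.69771045, -0.25105695,  0.67094749,  0.34705875],
       [ 0.6246988 ,  0.2452038 ,  0.74136799, -1.53885433],
       [ 0.        ,  0.        ,  0.        ,  1.        ]])}
{'camera_matrix': array([[435.47001154,   0.        , 286.707133  ],
       [  0.        , 435.47001154, 207.99547408],
       [  0.        ,   0.        ,   1.        ]]), 'world_to_cam': array([[ 0.01042274, -0.99987101,  0.01222017, -0.02159886],
       [ 0.98332314,  0.01246775,  0.1814391 , -0.5986348 ],
       [-0.18156806,  0.01012528,  0.98332625, -0.86806825],
       [ 0.        ,  0.        ,  0.        ,  1.        ]])}
{'camera_matrix': array([[325.1922621 ,   0.        , 278.00389134],
       [  0.        , 325.1922621 , 206.30884434],
       [  0.        ,   0.        ,   1.        ]]), 'tool_from_camera': array([[ 4.08921967e-04,  9.6454
[... 308 characters left out ...]
}
{'t': 0.15, 'joint_pos': array([-1.23056687e+00,  3.00296228e-01,  1.52141260e+00, -4.15470258e-06,
        1.32073319e+00, -6.66121151e-02]), 'joint_velocities': array([ 0.00271678, -0.00133906, -0.00376576, -0.00010811, -0.00158489,
       -0.0002914 ]), 'joint_efforts': array([ 2.15664732e-03, -5.31957293e+01, -3.52822387e+01,  7.08289118e-02,
        2.35963898e-02, -6.55518170e-05]), 'eef_pos': array([ 0.21755657, -0.5049005 ,  0.17685355]), 'tcp_rot': array([-3.07599303e+00, -6.34498648e-01,  1.88171737e-04]), 'ft_force': array([ 0.06628957, -0.05551226, -0.49538221]), 'ft_torque': array([-0.03068969,  0.00450094,  0.00970677]), 'finger_force': 0.0, 'grip_width': 0.09364567218613461}
```

View pics/scene0.png

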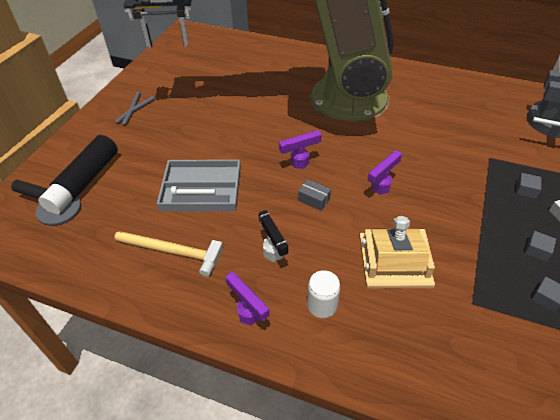

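View pics/top0.png

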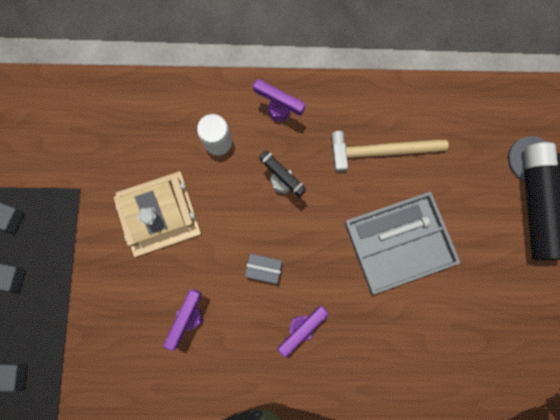

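The one meant is the black-bar driver at scene (272,235) / top (283,173). The three purple ones at top (278,97), (183,320) and (303,332) are decoys. I'll confirm this in an enlarged mosaic.

```bash
cat > h.py <<'E'
import numpy as np,cv2,pickle
from scipy.spatial.transform import Rotation as R
def tile(im,x,y,w,h,s,g=10):
    t=cv2.resize(im[y:y+h,x:x+w,::-1].copy(),None,fx=s,fy=s,interpolation=cv2.INTER_CUBIC)
    for u in range(-(-x//g)*g,x+w,g):
        cv2.putText(t,str(u),(int((u-x)*s),8),0,.3,(0,255,255),1); cv2.line(t,(int((u-x+.5)*s),10),(int((u-x+.5)*s),14),(0,255,255),1)
    for v in range(-(-y//g)*g,y+h,g):
        cv2.putText(t,str(v),(0,int((v-y+.5)*s)+3),0,.3,(0,255,255),1); cv2.line(t,(20,int((v-y+.5)*s)),(24,int((v-y+.5)*s)),(0,255,255),1)
    return t
def ray(c,px,T=None):
    """world ray origin, dir. T = world_from_tool for wrist"""
    K=c["camera_matrix"]; a=(px[0]-K[0,2])/K[0,0]; b=(px[1]-K[1,2])/K[1,1]
    if "world_to_cam" in c:
        M=np.linalg.inv(c["world_to_cam"]); d=np.array([a,-b,-1])
    else:
        M=T@c["tool_from_camera"]; r=np.hypot(a,b)+1e-12
        d=np.array([a/r*np.sin(r),-b/r*np.sin(r),-np.cos(r)])
    return M[:3,3],M[:3,:3]@d/np.linalg.norm(d)
def atz(c,px,z,T=None):
    o,d=ray(c,px,T); return o+d*(z-o[2])/d[2]
def proj(c,p,T=None):
    K=c["camera_matrix"]
    M=c["world_to_cam"] if "world_to_cam" in c else np.linalg.inv(T@c["tool_from_camera"])
    q=M[:3,:3]@np.asarray(p)+M[:3,3]; x,y,z=q[0],-q[1],-q[2]
    if "world_to_cam" in c: return K[:2,:2]@np.array([x/z,y/z])+K[:2,2]
    r=np.hypot(x,y)+1e-12; th=np.arctan2(r,z); return K[:2,:2]@np.array([x/r*th,y/r*th])+K[:2,2]
def tri(rs):
    A=0;b=0
    for o,d in rs:
        P=np.eye(3)-np.outer(d,d);A=A+P;b=b+P@o
    p=np.linalg.solve(A,b); return p,[np.linalg.norm((np.eye(3)-np.outer(d,d))@(p-o)) for o,d in rs]
def pose(o):
    T=np.eye(4);T[:3,:3]=R.from_rotvec(o["tcp_rot"]).as_matrix();T[:3,3]=o["eef_pos"];return T
def snap(name,pic):
    from workcell import observe,read_camera
    T=pose(observe()); c=read_camera(name); c["T"]=T
    pickle.dump(c,open(f"pics/{pic}.pkl","wb")); cv2.imwrite(f"pics/{pic}.png",c["img"][:,:,::-1]); return c,T
E
python3 - <<'E'
from h import *
d=pickle.load(open("d0.pkl","rb"));t=d["top"]["img"];s=d["scene"]["img"]
a=np.hstack([tile(t,252,140,66,66,4),tile(t,105,165,100,100,2.64),tile(t,340,188,124,110,2.4)[:264,:264]])
b=np.hstack([tile(s,242,202,66,66,4),tile(s,350,205,100,100,2.64),tile(s,150,140,100,100,2.64)])
cv2.imwrite("pics/m1.png",np.vstack([a[:,:b.shape[1]],b[:,:a.shape[1]]]))
E
```

```text
(no output)
```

View pics/m1.png

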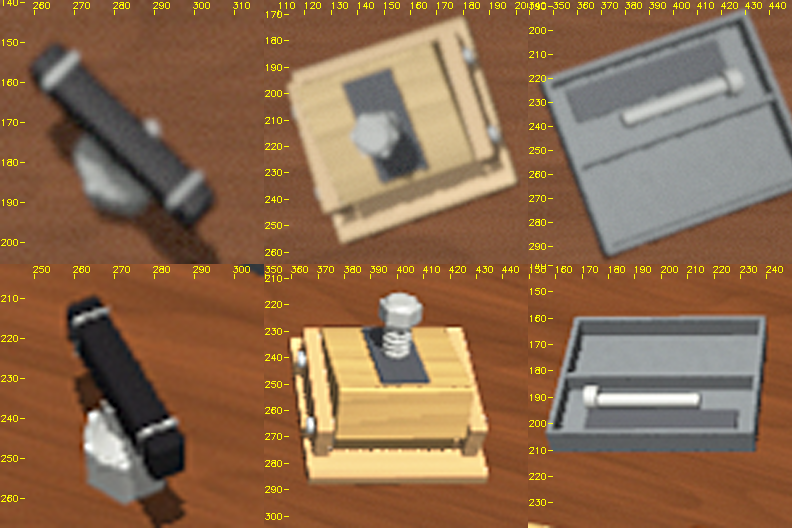

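The crop confirms the target: black bar with steel socket, bar ends at top (260,156) and (305,189). Screw head is at top (147,215) / scene (401,308-264 → ~222), and the empty tray compartment is the near half in top.

```bash
python3 - <<'E'
from h import *
np.set_printoptions(precision=4,suppress=True)
d=pickle.load(open("d0.pkl","rb"));t=d["top"];s=d["scene"]
for c in(t,s): print("cam",np.linalg.inv(c["world_to_cam"])[:3,3])
f=lambda a,b:print(tri([ray(t,a),ray(s,b)]))
print("bar centre");f((281,172.5),(273.5,232))
print("bar ends");f((261,157),(262,215));f((300,189),(286,250))
print("head");f((147.5,215),(401.5,221))
print("base corners z=.012",[atz(t,p,.012) for p in((134.5,256.7),(200.8,234))],[atz(s,p,.012) for p in((367,285),(434,285))])
print("strap ends");
f((143,194),(391,247) ) # unsure
T0=lambda u,v:((u-528)/2.4+340,v/2.4+188)
print("tray rim top z=.028",[atz(t,T0(*p),.028) for p in((545,83),(742,12),(610,256))])
print([atz(t,p,.028) for p in((347,223),(433,195),(376,292),(459,261))])
S0=lambda u,v:((u-528)/2.64+150,(v-264)/2.64+140)
print("scene",[atz(s,S0(*p),.028) for p in((575,318),(765,318),(549,432),(755,432))])
E
```

```text
cam [ 0.4313 -0.0053  0.9625]
cam [1.2805 0.2587 0.9111]
bar centre
(array([ 0.6698, -0.0023,  0.0801]), [np.float64(0.0006688282428760659), np.float64(0.0006688282428760899)])
bar ends
(array([0.6878, 0.0106, 0.1628]), [np.float64(0.027939364924497608), np.float64(0.027939364924497577)])
(array([ 0.6482, -0.0149, -0.0134]), [np.float64(0.0314561511272287), np.float64(0.03145615112722872)])
head
(array([0.5704, 0.2604, 0.1136]), [np.float64(0.0005475065757997287), np.float64(0.0005475065757996004)])
base corners z=.012 [array([0.4953, 0.3134, 0.012 ]), array([0.5465, 0.1724, 0.012 ])] [array([0.6893, 0.2249, 0.012 ]), array([0.6387, 0.3638, 0.012 ])]
strap ends
(array([0.6215, 0.2662, 0.0884]), [np.float64(0.013599903073980854), np.float64(0.013599903073980811)])
tray rim top z=.028 [array([ 0.5732, -0.1465,  0.028 ]), array([ 0.6414, -0.3288,  0.028 ]), array([ 0.4202, -0.2014,  0.028 ])]
[array([ 0.5723, -0.1463,  0.028 ]), array([ 0.637, -0.337,  0.028]), array([ 0.4258, -0.2055,  0.028 ]), array([ 0.4929, -0.3857,  0.028 ])]
scene [array([ 0.4954, -0.3861,  0.028 ]), array([ 0.4283, -0.1982,  0.028 ]), array([ 0.6457, -0.3286,  0.028 ]), array([ 0.5785, -0.1419,  0.028 ])]
```

```bash
cat >> h.py <<'E'
def tgt(p,yaw,axis=(0,0,1)):
    """tool pose: z=-axis, x = horizontal direction yaw(deg) projected normal to the axis, TCP p"""
    z=-np.asarray(axis,float);z/=np.linalg.norm(z); x=np.array([np.cos(np.radians(yaw)),np.sin(np.radians(yaw)),0]);x-=z*(x@z);x/=np.linalg.norm(x)
    T=np.eye(4);T[:3,:3]=np.c_[x,np.cross(z,x),z];T[:3,3]=p;return T
def plan(A,B,say=""):
    """turn first (tool A frame), then shift in B's frame (cm)"""
    rv=R.from_matrix(A[:3,:3].T@B[:3,:3]).as_rotvec(); s=B[:3,:3].T@(B[:3,3]-A[:3,3])*100
    print(say,"turn",rv.round(4),"rows>=%.1f"%(np.degrees(np.linalg.norm(rv))/10.7),"shift cm",s.round(2),"rows>=%.1f"%(np.linalg.norm(s)/6.25))
E
python3 - <<'E'
from h import *
d=pickle.load(open("d0.pkl","rb"));A=pose(d["obs"])
B=tgt((.44,-.25,.25),51);C=tgt((.67,-.002,.22),51);plan(A,B);plan(B,C)
E
```

```text
turn [-8.000e-04 -3.000e-04 -4.833e-01] rows>=2.6 shift cm [33.81  1.25 -7.31] rows>=5.5
 turn [0. 0. 0.] rows>=0.0 shift cm [33.75  2.27  3.  ] rows>=5.4
```

Request:
move_arm(commands=[[0,0,0,0,0,-3.5,-1],[0,0,-0.161,0,0,-3.8,-1],[0,0,-0.161,0,0,0,-1],[0,0,-0.161,0,0,0,-1],[0,0,0,4.8,0.2,0,-1],[0,0,0,4.8,0.2,0,-1],[0,0,0,4.8,0.2,0,-1],[0,0,0,4.8,0.2,0,-1],[0,0,0,4.8,0.2,0,-1],[0,0,0,4.8,0.2,0,-1],[0,0,0,5.0,0.1,0,-1],[0,0,0,0,0,0,-1]])

```text
t: 1.65
eef_pos: [0.4418, -0.2485, 0.25]
tcp_rot: [-2.833, -1.357, 0.0]
ft_force: [0.4, 0.4, -0.7]
grip_width: 0.0939
finger_force: 0.0
```

```bash
python3 -c "
from h import *
snap('wrist','w1')"
```

Request:
move_arm(commands=[[0,0,0,4.8,0.3,0.5,-1],[0,0,0,4.8,0.3,0.5,-1],[0,0,0,4.8,0.3,0.5,-1],[0,0,0,4.8,0.3,0.5,-1],[0,0,0,4.8,0.3,0.5,-1],[0,0,0,4.8,0.3,0.5,-1],[0,0,0,4.9,0.4,0,-1],[0,0,0,0,0,0,-1],[0,0,0,0,0,0,-1]])

```text
t: 2.82
eef_pos: [0.6694, -0.0042, 0.22]
tcp_rot: [-2.836, -1.35, 0.001]
ft_force: [-0.0, -0.7, 0.2]
grip_width: 0.0939
finger_force: 0.0
```

```bash
python3 -c "
from h import *
snap('wrist','w2');a=cv2.imread('pics/w1.png');b=cv2.imread('pics/w2.png')
cv2.imwrite('pics/m2.png',np.hstack([tile(a[:,:,::-1],0,0,560,420,.71,50),tile(b[:,:,::-1],0,0,560,420,.71,50)]))"
```

```text
(no output)
```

View pics/m2.png

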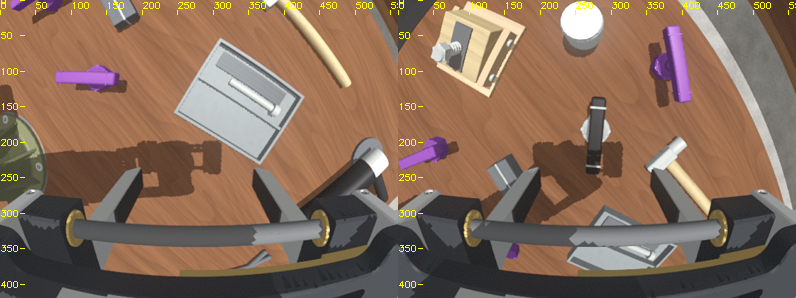

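```bash
python3 -c "
from h import *
a=cv2.imread('pics/w1.png')[:,:,::-1];b=cv2.imread('pics/w2.png')[:,:,::-1]
t=tile(a,240,45,200,200,2.0);s=tile(b,40,20,100,100,2.0);dr=tile(b,235,125,90,130,4.6)
l=np.vstack([t,np.hstack([s,np.zeros_like(s)])]);h=min(len(l),len(dr))
cv2.imwrite('pics/m3.png',np.hstack([l[:598],dr[:598]]))if len(dr)>=598 else cv2.imwrite('pics/m3.png',np.hstack([l[:598],tile(b,235,125,80,130,4.6)]))"
```

```text
(no output)
```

View pics/m3.png

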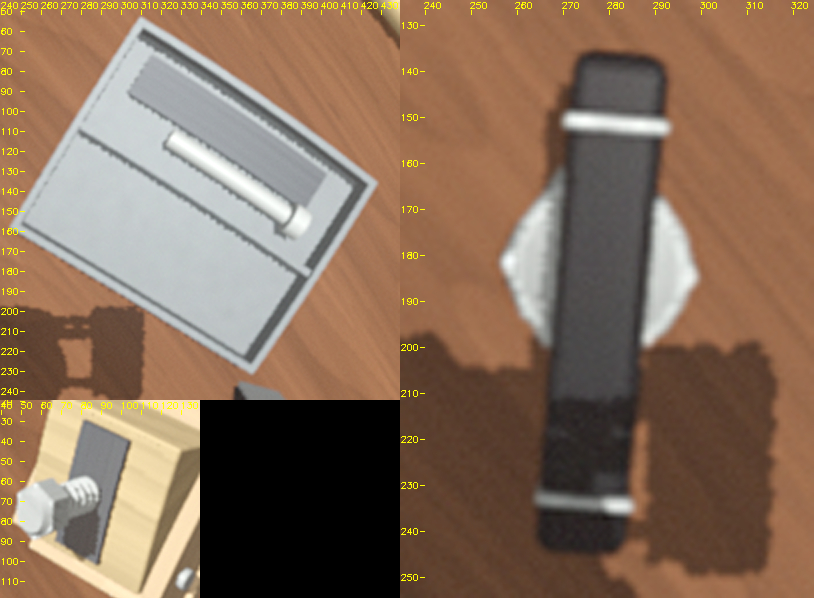

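Pic: driver bar under the gripper with rings at (282,152) and (275,234). Tray rim corners in w1 are at (310,54), (428.5,136.5), (366,231.5), (246,160); the empty half is the lower-left one.

```bash
python3 - <<'E'
from h import *
np.set_printoptions(precision=4,suppress=True)
a=pickle.load(open("pics/w1.pkl","rb"));b=pickle.load(open("pics/w2.pkl","rb"))
q=[atz(a,p,.028,a["T"]) for p in((310,54),(428.5,136.5),(366,231.5),(246,160))]
print("tray",np.array(q),[np.linalg.norm(q[i]-q[i-1]) for i in range(4)],np.mean(q,0))
y=(q[0]-q[1]+q[3]-q[2]);print("yaw y",np.degrees(np.arctan2(y[1],y[0])))
r=[atz(b,p,.094,b["T"]) for p in((282,152),(275,233.9),(282.8,137.2),(274.8,244.6))]
for i in(0,2):
  v=r[i]-r[i+1];print("bar",(r[i]+r[i+1])/2,np.linalg.norm(v),np.degrees(np.arctan2(v[1],v[0])))
yaw=np.degrees(np.arctan2(v[1],v[0]))
d=pickle.load(open("d0.pkl","rb"))
hd=[ray(d["top"],(147.5,215)),ray(d["scene"],(401.5,221)),ray(b,(60,74),b["T"])]
print("head",tri(hd))
c=(r[2]+r[3])/2;plan(b["T"],tgt((c[0],c[1],.059),yaw))
plan(b["T"],tgt((c[0],c[1],.059),52))
for v in(c,): print(proj(d["top"],[c[0],c[1],.093]),proj(d["scene"],[c[0],c[1],.093]))
E
```

```text
tray [[ 0.5772 -0.1454  0.028 ]
 [ 0.6451 -0.3326  0.028 ]
 [ 0.4911 -0.3877  0.028 ]
 [ 0.4229 -0.2031  0.028 ]] [np.float64(0.16467584782208708), np.float64(0.1991375494521517), np.float64(0.16349266654764394), np.float64(0.19670257669168414)] [ 0.5341 -0.2672  0.028 ]
yaw y 110.10024040844641
bar [ 0.6687 -0.0047  0.094 ] 0.08902768205900122 46.203650321145325
bar [ 0.6698 -0.0039  0.094 ] 0.11682844525854032 46.8193451053765
head (array([0.5707, 0.2605, 0.1135]), [np.float64(0.0006367347188396654), np.float64(0.0006393295602993224), np.float64(0.0005863805296514748)])
 turn [-0.0003  0.0006  0.0716] rows>=0.4 shift cm [ 0.05  0.01 16.1 ] rows>=2.6
 turn [-0.0004  0.0006 -0.0189] rows>=0.1 shift cm [ 0.05  0.01 16.1 ] rows>=2.6
[282.0452 170.7597] [272.9966 228.2464]
```

Request:
move_arm(commands=[[0,0,0.072,0,0,0,-1],[0,0,0,0.05,0,5.0,-1],[0,0,0,0,0,5.0,-1],[0,0,0,0,0,3.5,-1],[0,0,0,0,0,2.0,-1],[0,0,0,0,0,0.1,-1],[0,0,0,0,0,0,0.2],[0,0,0,0,0,0,0.4],[0,0,0,0,0,0,1],[0,0,0,0,0,0,1],[0,0,0,0,0,0,1],[0,0,0,0,0,0,1],[0,0,0,0,0,0,1],[0,0,0,0,0,0,1]], newtons=45)

```text
t: 4.62
eef_pos: [0.6704, -0.0025, 0.0646]
tcp_rot: [2.882, 1.249, 0.001]
ft_force: [4.0, -0.5, 55.9]
grip_width: 0.0179
finger_force: 31.1
```

```bash
python3 -c "
from h import *
from workcell import observe
o=observe();print(o)
c,T=snap('wrist','w3');s,_=snap('scene','s3')
cv2.imwrite('pics/m4.png',np.hstack([tile(c['img'],190,150,180,180,2.6,20),tile(s['img'],225,180,90,156,3,20)]))"
```

```text
{'t': 4.625, 'joint_pos': array([-5.82611720e-02,  6.67110470e-01,  1.25170403e+00, -5.08439144e-05,
        1.22193943e+00,  6.94936218e-01]), 'joint_velocities': array([-4.43913233e-03, -3.63725834e-02, -4.49915536e-02, -7.99858007e-03,
       -2.35114606e-02, -5.57986606e-05]), 'joint_efforts': array([ 5.00285737e-01, -6.65963745e+01, -2.98670357e+01,  5.59821445e-01,
        7.44456556e-01, -1.62153103e-02]), 'eef_pos': array([ 0.67042975, -0.00245638,  0.0645606 ]), 'tcp_rot': array([2.88232464e+00, 1.24866609e+00, 1.14241137e-03]), 'ft_force': array([ 3.99078751, -0.47254835, 55.86450768]), 'ft_torque': array([-0.12640382, -0.53876445, -0.03413489]), 'finger_force': 31.099851813632995, 'grip_width': 0.017917103389836722}
```

View pics/m4.png

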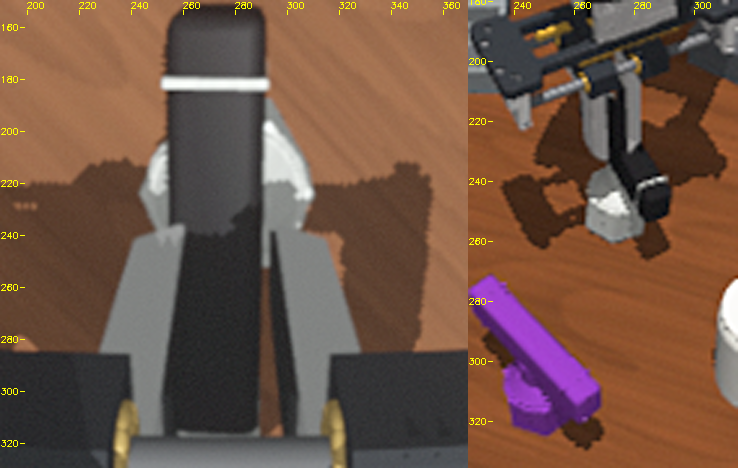

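The right finger shows a gap and the driver looks tilted in the grip, with 56 N upward. I'll release, lift a little and look again.

Request:
move_arm(commands=[[0,0,0,0,0,0,0.6],[0,0,0,0,0,0,0.4],[0,0,0,0,0,0,0.2],[0,0,0,0,0,0,0],[0,0,0,0,0,0,-1],[0,0,0,0,0,0,-1],[0,0,0,0,0,0,-1],[0,0,0,0,0,-4,-1],[0,0,0,0,0,-4,-1],[0,0,0,0,0,-4,-1],[0,0,0,0,0,0,-1],[0,0,0,0,0,0,-1]])

```text
t: 6.22
eef_pos: [0.6698, -0.0023, 0.1833]
tcp_rot: [-2.882, -1.249, 0.002]
ft_force: [0.3, -0.4, -1.2]
grip_width: 0.0941
finger_force: 0.0
```

```bash
python3 -c "
from h import *
from workcell import observe
o=observe();print(o['eef_pos'],o['tcp_rot'],o['ft_force'],o['grip_width'])
c,T=snap('wrist','w4');s,_=snap('scene','s4')
cv2.imwrite('pics/m5.png',np.hstack([tile(c['img'],205,110,150,190,3,10),tile(s['img'],235,190,70,114,5,10)]))"
```

```text
[ 0.66978234 -0.00232421  0.1833212 ] [-2.88211284e+00 -1.24892059e+00  1.65360254e-03] [ 0.32291558 -0.44854944 -1.21573896] 0.09410783941143452
```

View pics/m5.png

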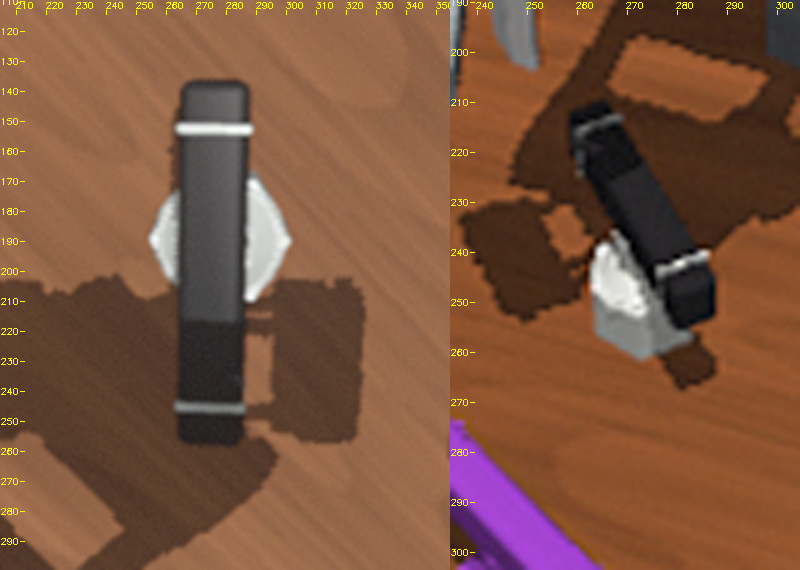

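```bash
python3 - <<'E'
from h import *
np.set_printoptions(precision=4,suppress=True)
for n,bar,soc in(("w2",((282.8,137.2),(274.8,244.6)),((257,182),(299,184.5))),("w4",((276.5,137),(275.3,257.5)),((254.5,190),(302,190)))):
    c=pickle.load(open(f"pics/{n}.pkl","rb"));T=c["T"];Ti=np.linalg.inv(T)
    for z,pp in((.094,bar),(.02,soc),(.045,soc)):
        q=[atz(c,p,z,T) for p in pp];m=np.mean(q,0);v=q[0]-q[1]
        print(n,z,"mid",m,"len %.4f"%np.linalg.norm(v),"yaw %.1f"%np.degrees(np.arctan2(v[1],v[0])),"in tool",(Ti@np.r_[m,1])[:2])
c=pickle.load(open("pics/w4.pkl","rb"));plan(c["T"],tgt([.6698,-.0023,.068],46.8))
E
```

```text
w2 0.094 mid [ 0.6698 -0.0039  0.094 ] len 0.1168 yaw 46.8 in tool [0.0006 0.0002]
w2 0.02 mid [ 0.6665 -0.0068  0.02  ] len 0.0537 yaw 137.5 in tool [-0.0037 -0.0005]
w2 0.045 mid [ 0.6696 -0.003   0.045 ] len 0.0504 yaw 137.5 in tool [ 0.0013 -0.0005]
w4 0.094 mid [0.6693 0.001  0.094 ] len 0.1178 yaw 46.2 in tool [ 0.0021 -0.0026]
w4 0.02 mid [ 0.6663 -0.0054  0.02  ] len 0.0554 yaw 136.9 in tool [-0.0045 -0.0003]
w4 0.045 mid [ 0.6701 -0.0014  0.045 ] len 0.0516 yaw 136.9 in tool [ 0.001  -0.0003]
 turn [-0.0009  0.0008  0.001 ] rows>=0.0 shift cm [ 0.   -0.   11.53] rows>=1.8
```

Request:
move_arm(commands=[[0,0,0,0.1,-0.15,4.0,-1],[0,0,0,0,0,4.0,-1],[0,0,0,0,0,2.5,-1],[0,0,0,0,0,1.0,-0.5],[0,0,0,0,0,0,0],[0,0,0,0,0,0,0.2],[0,0,0,0,0,0,0.4],[0,0,0,0,0,0,0.5],[0,0,0,0,0,0,0.55],[0,0,0,0,0,0,0.6]], newtons=8)

```text
t: 7.58
eef_pos: [0.6697, -0.0006, 0.0693]
tcp_rot: [2.883, 1.249, 0.0]
ft_force: [0.2, -1.4, -0.7]
grip_width: 0.0277
finger_force: 0.0
```

Request:
move_arm(commands=[[0,0,0,0,0,0,0.7],[0,0,0,0,0,0,0.8],[0,0,0,0,0,0,0.8]])

```text
t: 7.95
eef_pos: [0.6697, -0.0006, 0.0692]
tcp_rot: [-2.883, -1.249, 0.0]
ft_force: [-0.3, 0.2, 0.9]
grip_width: 0.0092
finger_force: 0.0
```

```bash
python3 -c "
from h import *
c,T=snap('wrist','w5');s,_=snap('scene','s5')
print(proj(c,T[:3,3],T),[proj(c,(T@np.array([0,y,-.019,1]))[:3],T) for y in(-.011,.011)])
cv2.imwrite('pics/m6.png',np.hstack([tile(c['img'],190,130,170,200,2.9,10),tile(s['img'],235,190,60,116,5,10)]))"
```

```text
[278.76547346 235.50713368] [array([261.15085141, 246.11490746]), array([296.4984638 , 246.12357715])]
```

View pics/m6.png

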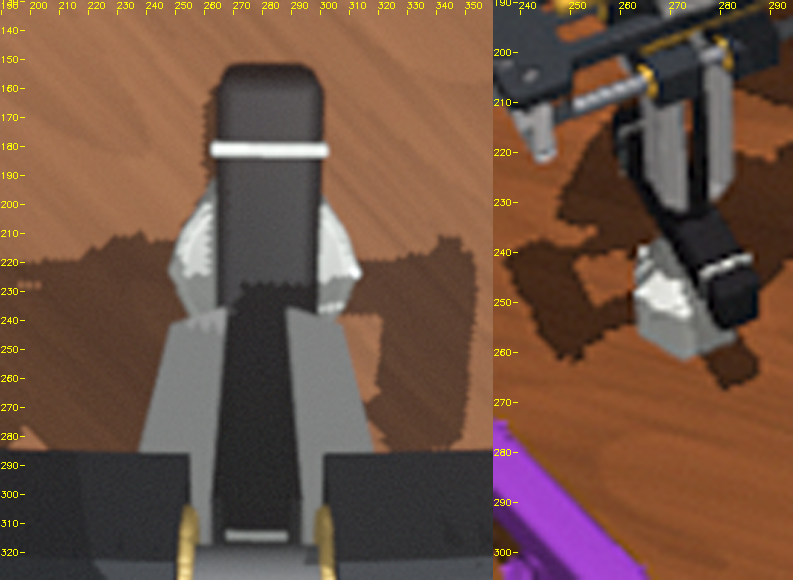

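```bash
python3 - <<'E'
from h import *
from workcell import observe
np.set_printoptions(precision=1,suppress=True)
o=observe();print(o["t"],o["eef_pos"],o["grip_width"],o["finger_force"])
c=pickle.load(open("pics/s5.pkl","rb"));w=pickle.load(open("pics/w5.pkl","rb"));T=w["T"]
P=lambda x,y,z:(proj(c,(T@np.array([x,y,z,1]))[:3]),proj(w,(T@np.array([x,y,z,1]))[:3],T))
for g in(.0046,.011):
  for s in(-1,1): print("tip inner",s*g,P(0,s*g,0),P(.008,s*g,0))
for s in(-1,1):
  for z in(.094,.063): print("bar edge y",s*.011,"z",z,P(0,s*.011,T[2,3]-z),"+x end",P(.06,s*.011,T[2,3]-z))
E
```

```text
8.05 [ 0.7 -0.   0.1] 0.009135598057337867 0.0
tip inner -0.0046 (array([276.5, 234.5]), array([272. , 235.5])) (array([278., 237.]), array([271.9, 224.3]))
tip inner 0.0046 (array([272.8, 235.9]), array([285.6, 235.5])) (array([274.4, 238.4]), array([285.7, 224.3]))
tip inner -0.011 (array([279. , 233.5]), array([262.5, 235.5])) (array([280.6, 235.9]), array([262.4, 224.3]))
tip inner 0.011 (array([270.3, 236.9]), array([295. , 235.5])) (array([271.8, 239.4]), array([295.2, 224.3]))
bar edge y -0.011 z 0.094 (array([278.8, 226.6]), array([260.7, 249.7])) +x end (array([291. , 245.8]), array([259.3, 149.8]))
bar edge y -0.011 z 0.063 (array([279.1, 235.2]), array([262.9, 232.4])) +x end (array([291. , 254.2]), array([262. , 145.4]))
bar edge y 0.011 z 0.094 (array([269.9, 230.1]), array([297. , 249.8])) +x end (array([281.9, 249.5]), array([298.6, 149.9]))
bar edge y 0.011 z 0.063 (array([270.4, 238.6]), array([294.6, 232.4])) +x end (array([282.1, 257.9]), array([295.7, 145.4]))
```

The pictures show the visible fingertips about 25 mm higher than the reported TCP. The fingers closed above the bar, and the first grip only wedged on its rounded top edge. The driver stands upright again, so I'll open, go 27 mm lower and close gently.

Request:
move_arm(commands=[[0,0,0,0,0,-1.0,-1],[0,0,0,0,0,0,-1],[0,0,0,0,0,0,-1],[0,0,0,0,0,0,-1],[0,0,0,0,0,0,-1],[0,0,0.024,0,0.14,0,-1],[0,0,0,0,0,1.5,-1],[0,0,0,0,0,1.2,-1],[0,0,0,0,0,1.0,-1],[0,0,0,0,0,0,0],[0,0,0,0,0,0,0.2],[0,0,0,0,0,0,0.4],[0,0,0,0,0,0,0.5],[0,0,0,0,0,0,0.6],[0,0,0,0,0,0,0.7],[0,0,0,0,0,0,0.7]], newtons=10)

```text
t: 10.05
eef_pos: [0.6707, -0.0015, 0.0423]
tcp_rot: [2.897, 1.214, 0.0]
ft_force: [0.2, -0.1, 0.0]
grip_width: 0.0274
finger_force: 0.0
```

Request:
move_arm(commands=[[0,0,0,0,0,0,0.8],[0,0,0,0,0,0,0.8],[0,0,0,0,0,0,1],[0,0,0,0,0,0,1]])

```text
t: 10.55
eef_pos: [0.6708, -0.0015, 0.0423]
tcp_rot: [2.897, 1.214, 0.0]
ft_force: [1.5, -0.3, -0.9]
grip_width: 0.0221
finger_force: 10.0
```

Gripped at 22.1 mm, as the bar should be. I'll tighten the grip and lift.

Request:
move_arm(commands=[[0,0,0,0,0,-0.3,1],[0,0,0,0,0,-0.3,1],[0,0,0,0,0,0,1],[0,0,0,0,0,0,1],[0,0,0,0,0,-4,1],[0,0,0,0,0,-5,1],[0,0,0,0,0,-5,1],[0,0,0,0,0,-4,1],[0,0,0,0,0,0,1],[0,0,0,0,0,0,1]], newtons=50)

```text
t: 11.8
eef_pos: [0.6701, -0.0015, 0.2258]
tcp_rot: [-2.896, -1.214, 0.004]
ft_force: [-0.3, -0.1, -6.4]
grip_width: 0.0217
finger_force: 50.0
```

```bash
python3 - <<'E'
from h import *
from workcell import observe
np.set_printoptions(precision=4,suppress=True)
o=observe();print(o["ft_force"],o["ft_torque"],o["eef_pos"])
c,T=snap('wrist','w6');s,_=snap('scene','s6');t,_=snap('top','t6')
# where the head should show
for n,k in(("scene",s),("top",t)):print(n,proj(k,[.5707,.2605,.1135]),proj(k,T[:3,3]))
print("wrist head",proj(c,[.5707,.2605,.1135],T))
# mouth in scene if TCP - 42mm
cv2.imwrite('pics/x6.png',c['img'][:,:,::-1])
u=np.array([.942,.336,0]);ax=np.array([0,0,np.cos(.349)])-u*np.sin(.349)
b=pickle.load(open("pics/w2.pkl","rb"))
E
```

```text
[-0.2643 -0.1182 -6.4032] [ 0.0047 -0.0516  0.0216] [ 0.6701 -0.0015  0.2258]
scene [401.2626 221.1703] [272.1498 187.2602]
top [147.18   214.9081] [280.8558 150.5735]
wrist head [55.8921 98.3803]
```

```bash
python3 - <<'E'
from h import *
from workcell import observe
A=pose(observe());u=np.array([.942,.336,0]);ax=np.array([0,0,np.cos(.349)])-u*np.sin(.349)
h=np.array([.5707,.2605,.1155])
for yaw in(60,80,100):
    B=tgt(h,yaw,ax);B[:3,3]=h-B[:3,:3]@[.10,0,.07];print(yaw,B[:3,3]);plan(A,B)
E
```

```text
60 [0.50505621 0.16585705 0.15591788]
 turn [-0.1986  0.2922 -0.2815] rows>=2.4 shift cm [  5.6  -23.67   3.19] rows>=3.9
80 [0.53605928 0.15450889 0.16515789]
 turn [-0.249   0.2572 -0.6224] rows>=3.8 shift cm [ 12.68 -17.01   3.19] rows>=3.4
100 [0.56739096 0.15447336 0.17589372]
 turn [-0.2946  0.2172 -0.9515] rows>=5.5 shift cm [16.99 -8.67  3.19] rows>=3.1
```

Request:
move_arm(commands=[[-0.0498,0.0514,-0.1245,0,0,0,1],[-0.0498,0.0514,-0.1245,0,0,0,1],[-0.0498,0.0514,-0.1245,0,0,0,1],[-0.0498,0.0514,-0.1245,0,0,0,1],[-0.0498,0.0516,-0.1244,0,0,0,1],[0,0,0,2.5,-3.4,0.6,1],[0,0,0,2.5,-3.4,0.6,1],[0,0,0,2.5,-3.4,0.6,1],[0,0,0,2.5,-3.4,0.6,1],[0,0,0,2.6,-3.4,0.6,1],[0,0,0,0,0,0,1],[0,0,0,0,0,0,1]])

```text
t: 13.45
eef_pos: [0.5362, 0.1533, 0.1683]
tcp_rot: [2.252, 1.942, 0.492]
ft_force: [-0.1, 0.2, -5.2]
grip_width: 0.0214
finger_force: 50.0
```

```bash
python3 - <<'E'
from h import *
c,T=snap('wrist','w7')
p=proj(c,[.5707,.2605,.1155],T);print(T.round(4),p)
x,y=[int(v) for v in p]
cv2.imwrite('pics/m7.png',np.hstack([tile(c['img'],max(x-55,0),max(y-65,0),110,130,4.5,10),tile(c['img'],190,180,180,240,1.6,20)[:,:300][:585] if 0 else cv2.copyMakeBorder(tile(c['img'],190,180,180,240,1.6,20),0,585-384,0,0,cv2.BORDER_CONSTANT)]))
E
```

```text
[[ 0.1201  0.9382  0.3247  0.5362]
 [ 0.9796 -0.1651  0.1146  0.1533]
 [ 0.1612  0.3043 -0.9388  0.1683]
 [ 0.      0.      0.      1.    ]] [277.10723309  92.20522603]
```

View pics/m7.png

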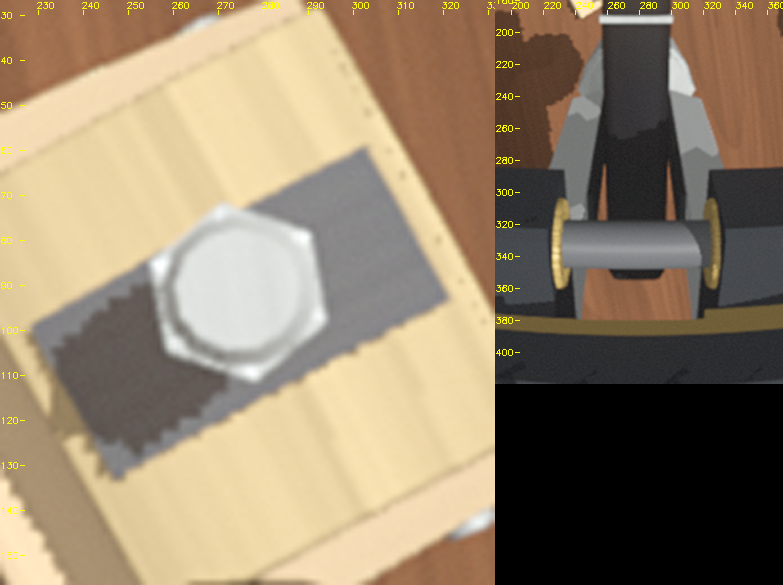

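The head is seen almost along its axis, with corners at crop (224,205), (312,236), (328,319), (250,381), (166,352), (150,264). The driver is straight in the fingers.

```bash
cat > m.py <<'E'
from h import *
np.set_printoptions(precision=4,suppress=True)
w=pickle.load(open("pics/w7.pkl","rb"));T=w["T"]
px=lambda u,v:((u+.5)/4.5+222-.5,(v+.5)/4.5+27-.5)
def plane(c,p,o,n,T):
    a,d=ray(c,p,T);return a+d*((o-a)@n)/(d@n)
yawb=np.radians(19.6)
def axis(y): return np.array([-np.cos(y)*np.sin(.349),-np.sin(y)*np.sin(.349),np.cos(.349)])
ax=axis(yawb)
cor=[(224,205),(312,236),(328,319),(250,381),(166,352),(150,264)]
for top in(.112,.116,.120):
    o=np.array([.5707,.2605,top])-4e-3*ax
    q=np.array([plane(w,px(*p),o,ax,T) for p in cor]);m=q.mean(0)
    ang=[];B=tgt(m,0,ax)[:3,:3]
    for v in q-m: l=B.T@v;ang.append(np.degrees(np.arctan2(l[1],l[0])))
    rad=np.linalg.norm(q-m,axis=1)
    print(top,"centre top",m+4e-3*ax,"rad",rad.mean(),rad)
    Tt=T[:3,:3].T;a2=[np.degrees(np.arctan2(*(Tt@v)[[1,0]])) for v in q-m];print(" corner ang in tool mod60",np.mod(np.array(a2),60))
s=[(32,322),(365,148),(448,298),(115,478)]
o=np.array([.5707,.2605,.116])-52e-3*ax
q=[plane(w,px(*p),o,ax,T) for p in s]
for i in range(4):
    v=q[i]-q[i-1];print("strap",np.linalg.norm(v),np.degrees(np.arctan2(v[1],v[0])))
E
python3 m.py
```

```text
0.112 centre top [0.5698 0.2624 0.1119] rad 0.01792064820382641 [0.0176 0.0181 0.0181 0.0176 0.0182 0.018 ]
 corner ang in tool mod60 [50.9634 51.6863 46.6795 52.6163 50.1299 48.6489]
0.116 centre top [0.5686 0.2617 0.1154] rad 0.01768580536494724 [0.0173 0.0179 0.0178 0.0174 0.018  0.0177]
 corner ang in tool mod60 [50.9634 51.6863 46.6795 52.6163 50.1299 48.6489]
0.12 centre top [0.5674 0.2609 0.1189] rad 0.01745096252606808 [0.0171 0.0176 0.0176 0.0171 0.0177 0.0175]
 corner ang in tool mod60 [50.9634 51.6863 46.6795 52.6163 50.1299 48.6489]
strap 0.040409090605788706 108.83862653335807
strap 0.08433631215273961 19.511066378226722
strap 0.0389654086392624 -69.828223997705
strap 0.08533160069960775 -159.45764087666262
```

```bash
python3 - <<'E'
from h import *
np.set_printoptions(precision=4,suppress=True)
w=pickle.load(open("pics/w7.pkl","rb"));T=w["T"];g=w["img"].max(2).astype(int)
for col in(270,278,286): print(col,[int(v) for v in g[130:175:2,col]],"|",[int(v) for v in g[335:372:2,col]])
P=lambda x,z:proj(w,(T@np.array([x,0,z,1]))[:3],T)
for x in(-.06,.06,-.058,.058):print(x,P(x,-.0507),P(x,-.0467))
E
```

```text
270 [240, 241, 240, 239, 237, 237, 236, 237, 237, 238, 236, 235, 237, 182, 67, 73, 72, 77, 78, 78, 78, 78, 76] | [157, 155, 143, 137, 131, 127, 111, 35, 38, 48, 126, 144, 143, 141, 143, 141, 143, 143, 144]
278 [242, 242, 241, 240, 240, 238, 239, 240, 240, 240, 239, 238, 217, 113, 69, 74, 77, 77, 76, 80, 80, 84, 79] | [156, 155, 146, 138, 133, 127, 111, 41, 35, 35, 120, 139, 138, 139, 140, 144, 145, 144, 149]
286 [236, 237, 238, 239, 242, 243, 243, 243, 243, 243, 217, 237, 246, 168, 70, 76, 76, 78, 77, 83, 79, 82, 77] | [156, 156, 144, 136, 133, 129, 110, 38, 38, 38, 139, 160, 160, 160, 159, 156, 151, 147, 145]
-0.06 [278.7163 354.2185] [278.7105 350.1363]
0.06 [279.0463 154.9961] [279.0279 154.1164]
-0.058 [278.7217 351.8496] [278.7157 347.7762]
0.058 [279.042  159.1164] [279.0238 158.1362]
```

```bash
sed -i 's/for top in(.112,.116,.120)/for top in(.1215,)/' m.py; cat >> m.py <<'E'
print("----")
o=np.array([.5707,.2605,.1220])-4e-3*ax
hc=np.mean([plane(w,px(*p),o,ax,T) for p in cor],0)+4e-3*ax;print("hc",hc)
R0=T[:3,:3]@R.from_rotvec([0,0,np.radians(-39.9)]).as_matrix()
z=-ax;x=R0[:,0]-z*(R0[:,0]@z);x/=np.linalg.norm(x);B=np.eye(4);B[:3,:3]=np.c_[x,np.cross(z,x),z];B[:3,3]=hc+ax*(.015+.0423)
np.save("B.npy",B);np.save("hc.npy",hc);plan(T,B);print(B[:3,3])
E
python3 m.py | sed -n '/----/,$p'
```

```text
----
hc [0.5668 0.2605 0.1207]
 turn [ 0.0027  0.0006 -0.6964] rows>=3.7 shift cm [7.96 6.23 0.97] rows>=1.6
[0.5483 0.254  0.1745]
```

Request:
move_arm(commands=[[0.0007,0,-0.1741,0,0,0,1],[0.0007,0,-0.1741,0,0,0,1],[0.0007,0,-0.1741,0,0,0,1],[0.0006,0,-0.1741,0,0,0,1],[0,0,0,2,1.6,0,1],[0,0,0,2,1.6,0,1],[0,0,0,2,1.6,0,1],[0,0,0,1.96,1.43,0.97,1],[0,0,0,0,0,0,1],[0,0,0,0,0,0,1]])

```text
t: 14.75
eef_pos: [0.5487, 0.2532, 0.1746]
tcp_rot: [1.413, 2.517, 0.383]
ft_force: [0.4, -0.0, -4.6]
grip_width: 0.0214
finger_force: 50.0
```

```bash
cat > st.py <<'E'
from h import *
from workcell import observe
np.set_printoptions(precision=4,suppress=True)
o=observe();A=pose(o);B=np.load("B.npy");hc=np.load("hc.npy");plan(A,B,"to B:")
m=A[:3,3]+A[:3,:3]@[-.0003,0,.0423]
print("t",o["t"],"mouth rel head, tool frame mm",1000*A[:3,:3].T@(m-hc),"F tool",A[:3,:3].T@o["ft_force"],"M",A[:3,:3].T@o["ft_torque"],"j",o["joint_pos"],o["grip_width"])
E
python3 st.py
```

```text
to B: turn [-0.0002  0.001  -0.001 ] rows>=0.0 shift cm [0.09 0.01 0.  ] rows>=0.0
t 14.75 mouth rel head, tool frame mm [ -1.2173  -0.0787 -15.0137] F tool [ 0.0978 -1.2382  4.4962] M [0.4434 0.0668 0.0636] j [ 0.3783  0.2132  1.6796 -0.0171  0.9001 -0.1612] 0.02135845435845049
```

Request:
move_arm(commands=[[0,0,0,0.12,0,0.6,1],[0,0,0,0,0,0.4,1],[0,0,0,0,0,0.2,1],[0,0,0,0,0,0.1,1],[0,0,0,0,0,0,1]])

```text
t: 15.38
eef_pos: [0.552, 0.2566, 0.1624]
tcp_rot: [1.412, 2.518, 0.383]
ft_force: [-0.5, 1.1, -4.9]
grip_width: 0.0217
finger_force: 50.0
```

Request:
move_arm(commands=[[0,0,0,0,0,0.1,1],[0,0,0,0,0,0.1,1],[0,0,0,0,0,0.1,1]])

```text
t: 15.75
eef_pos: [0.553, 0.2569, 0.1596]
tcp_rot: [1.412, 2.518, 0.383]
ft_force: [0.2, 1.0, -4.6]
grip_width: 0.0215
finger_force: 50.0
```

```bash
python3 st.py
```

```text
to B: turn [ 0.0004  0.0007 -0.0003] rows>=0.0 shift cm [-0.12 -0.03 -1.59] rows>=0.3
t 15.75 mouth rel head, tool frame mm [0.8891 0.2665 0.8758] F tool [ 1.0895 -0.9042  4.52  ] M [ 0.4165  0.0342 -0.017 ] j [ 0.3819  0.24    1.6833 -0.0186  0.8691 -0.1572] 0.021485384875312832
```

Request:
move_arm(commands=[[0,0,0,-0.08,-0.02,0.1,1],[0,0,0,0,0,0.1,1],[0,0,0,0,0,0,1]])

```text
t: 16.12
eef_pos: [0.5539, 0.2563, 0.1577]
tcp_rot: [1.412, 2.518, 0.383]
ft_force: [-0.0, -0.2, -4.8]
grip_width: 0.0217
finger_force: 50.0
```

Request:
move_arm(commands=[[0,0,0,0,0,0.1,1],[0,0,0,0,0,0.1,1],[0,0,0,0,0,0,1]])

```text
t: 16.5
eef_pos: [0.5546, 0.2568, 0.1563]
tcp_rot: [1.412, 2.517, 0.384]
ft_force: [-2.9, -0.5, 0.4]
grip_width: 0.0218
finger_force: 50.0
```

```bash
python3 st.py
```

```text
to B: turn [ 0.0009  0.0006 -0.0002] rows>=0.0 shift cm [-0.05 -0.03 -1.94] rows>=0.3
t 16.5 mouth rel head, tool frame mm [0.1763 0.3506 4.4344] F tool [ 1.002  -2.4305 -1.353 ] M [0.6941 0.4267 0.0596] j [ 0.3803  0.246   1.684  -0.0178  0.8619 -0.1591] 0.021833955006191272
```

Request:
move_arm(commands=[[0,0,0,0,0,0.05,1],[0,0,0,0,0,0.05,1],[0,0,0,0,0,0,1]])

```text
t: 16.88
eef_pos: [0.555, 0.2569, 0.1559]
tcp_rot: [1.412, 2.517, 0.385]
ft_force: [-6.1, -1.3, 7.6]
grip_width: 0.0211
finger_force: 50.0
```

```bash
python3 st.py
```

```text
to B: turn [ 0.0016  0.0007 -0.0004] rows>=0.0 shift cm [-0.04 -0.06 -2.  ] rows>=0.3
t 16.875 mouth rel head, tool frame mm [0.1031 0.6489 4.9908] F tool [ 1.5027 -2.9749 -9.2829] M [ 1.0001  0.6804 -0.0036] j [ 0.3802  0.2471  1.6838 -0.0177  0.8603 -0.1591] 0.021115873060152265
```

Request:
move_arm(commands=[[0,0,0,0.05,-0.1,0,1],[0,0,0,0,0,0,1],[0,0,0,0,0,0,1]])

```text
t: 17.25
eef_pos: [0.5544, 0.2569, 0.1558]
tcp_rot: [1.411, 2.516, 0.386]
ft_force: [-4.3, -1.0, 5.5]
grip_width: 0.0216
finger_force: 50.0
```

```bash
python3 st.py
```

```text
to B: turn [ 0.0028  0.001  -0.0004] rows>=0.0 shift cm [-0.07 -0.01 -1.99] rows>=0.3
t 17.25 mouth rel head, tool frame mm [0.4044 0.168  4.9144] F tool [ 0.9991 -2.0817 -6.6385] M [ 0.3422  0.3032 -0.0028] j [ 0.3807  0.2454  1.6866 -0.0182  0.858  -0.1583] 0.02161180253835855
```

Request:
move_arm(commands=[[0,0,0,0.05,-0.05,0,1],[0,0,0,0,0,0.05,1],[0,0,0,0,0,0.05,1],[0,0,0,0,0,0,1]])

```text
t: 17.75
eef_pos: [0.5544, 0.2572, 0.1554]
tcp_rot: [1.411, 2.515, 0.387]
ft_force: [-6.1, -0.9, 10.7]
grip_width: 0.0215
finger_force: 50.0
```

```bash
python3 st.py
```

```text
to B: turn [ 0.004   0.0014 -0.0004] rows>=0.0 shift cm [-0.1  -0.01 -2.03] rows>=0.3
t 17.75 mouth rel head, tool frame mm [0.6733 0.2451 5.3171] F tool [  1.5682  -1.6769 -12.1471] M [ 0.4961  0.2034 -0.0352] j [ 0.3814  0.2456  1.6877 -0.0188  0.8555 -0.1572] 0.021498381880649328
```

Request:
move_arm(commands=[[0,0,0,0,-0.1,0,1],[0,0,0,0,0,0,1]])

```text
t: 18.0
eef_pos: [0.554, 0.2569, 0.1553]
tcp_rot: [1.41, 2.514, 0.388]
ft_force: [-3.7, -0.3, 9.9]
grip_width: 0.0219
finger_force: 50.0
```

```bash
cat >> st.py <<'E'
from workcell import read_camera
f=[]
for i in range(4):
    read_camera("top");o=observe();A=pose(o);f.append(np.r_[A[:3,:3].T@o["ft_force"],A[:3,:3].T@o["ft_torque"],1000*A[:3,:3].T@(A[:3,3]+A[:3,:3]@[-.0003,0,.0423]-hc)])
print("avg F,M,mouth",np.mean(f,0).round(3))
E
python3 st.py
```

```text
to B: turn [ 0.0052  0.0016 -0.0004] rows>=0.0 shift cm [-0.1   0.05 -2.02] rows>=0.3
t 18.0 mouth rel head, tool frame mm [ 0.6183 -0.2593  5.2138] F tool [  0.8614   0.2806 -10.5446] M [-0.0993  0.1955  0.0367] j [ 0.3811  0.2439  1.6903 -0.0186  0.8534 -0.1576] 0.021889729893299115
avg F,M,mouth [  0.168   0.379 -10.624  -0.117   0.219   0.002   0.644  -0.252   5.221]
```

Request:
move_arm(commands=[[0,0,0,0.1,0,0,1],[0,0,0,0,0,0,1]])

```text
t: 18.45
eef_pos: [0.5537, 0.2575, 0.1552]
tcp_rot: [1.41, 2.514, 0.388]
ft_force: [-1.7, -2.7, 9.7]
grip_width: 0.0215
finger_force: 50.0
```

```bash
python3 st.py
```

```text
to B: turn [ 0.0051  0.0021 -0.0003] rows>=0.0 shift cm [-0.17  0.04 -2.03] rows>=0.3
t 18.45 mouth rel head, tool frame mm [ 1.2932 -0.2441  5.2664] F tool [-2.1644  0.572  -9.9462] M [-0.0987 -0.3613  0.0107] j [ 0.3828  0.2439  1.6905 -0.0201  0.8532 -0.1551] 0.02153011912185362
avg F,M,mouth [ -2.338   0.073 -10.619  -0.127  -0.393   0.014   1.281  -0.264   5.26 ]
```

```bash
cat > ov.py <<'E'
import io,contextlib
with contextlib.redirect_stdout(io.StringIO()):
    exec(open("m.py").read())
from workcell import read_camera
d=pickle.load(open("d0.pkl","rb"))
flat=B[:3,0]
def head(c,hc,dep=(4,18)):
    out=[]
    for dd in dep:
        out.append([proj(c,hc-ax*dd*1e-3+.0173*R.from_rotvec(ax*np.radians(30+60*k)).apply(flat)) for k in range(6)])
    out.append([proj(c,hc+.013*R.from_rotvec(ax*np.radians(20*k)).apply(flat)) for k in range(18)])
    return out
def til(c,x,y,n,s,polys):
    t=tile(c["img"],x,y,n,n,s,10)
    for p in polys: cv2.polylines(t,[((np.array(p)-[x,y]+.5)*s).astype(int)],True,(0,0,255),1)
    return t
hs={}
for z in(.108,.115,.122):
    o=np.array([.5707,.2605,z])-4e-3*ax
    hs[z]=np.mean([plane(w,px(*p),o,ax,T) for p in cor],0)+4e-3*ax
r1=np.hstack([til(d["scene"],381,205,40,6.5,head(d["scene"],hs[z])) for z in hs])
r2=np.hstack([til(d["top"],128,196,40,6.5,head(d["top"],hs[z])) for z in(.108,.122)])
c=read_camera("scene");r2=np.hstack([r2,til(c,362,180,65,4,[])])
cv2.imwrite("pics/m8.png",np.vstack([r1,r2])); print(hs)
E
python3 ov.py
```

```text
{0.108: array([0.571 , 0.2632, 0.1084]), 0.115: array([0.5689, 0.2618, 0.1146]), 0.122: array([0.5668, 0.2605, 0.1207])}
```

View pics/m8.png

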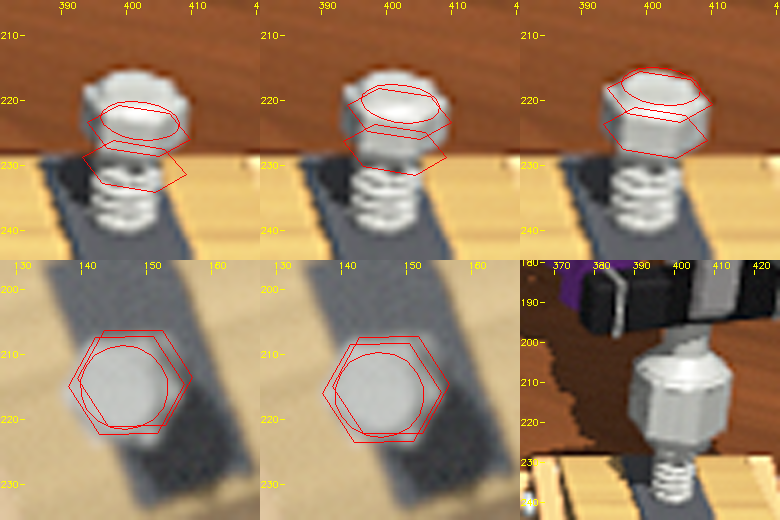

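The overlay shows the head height (≈0.121) is right, and the present scene tile shows the socket around the head with its lower edge at about row 227.5. I'll project the mouth outline at several depths to see how deep it sits.

```bash
cat > dp.py <<'E'
import io,contextlib
with contextlib.redirect_stdout(io.StringIO()):
    exec(open("m.py").read())
from workcell import observe,read_camera
A=pose(observe());c=read_camera("scene")
for dep in(0,.0052,.010,.016):
    for r in(.025,.0285):
        q=np.array([proj(c,hc-ax*dep+r*R.from_rotvec(ax*k*.1).apply(B[:3,0])) for k in range(63)])
        print(dep,r,"mouth: lowest",q[q[:,1].argmax()],"cols",q[:,0].min(),q[:,0].max())
for s in(-1,1):print("bar ends lower/top (tool pose):",[proj(c,(A@np.array([s*.06,y,.0423-h,1]))[:3]) for y in(-.011,.011) for h in(.063,.093)])
g=c["img"].max(2).astype(int);print([int(v) for v in g[205:236,402]]);print([int(v) for v in g[205:236,399]]);print([int(v) for v in g[180:206,380]])
E
python3 dp.py
```

```text
0 0.025 mouth: lowest [404.5172 223.5615] cols 390.5376957674017 413.94551915283785
0 0.0285 mouth: lowest [404.8518 224.3911] cols 388.91328234644493 415.5999709636702
0.0052 0.025 mouth: lowest [404.2419 225.6518] cols 390.3019357411468 413.6526973996498
0.0052 0.0285 mouth: lowest [404.5749 226.4857] cols 388.681436863828 415.3030662306678
0.01 0.025 mouth: lowest [403.9889 227.5723] cols 390.0852893062408 413.3836246668334
0.01 0.0285 mouth: lowest [404.3204 228.4102] cols 388.46838715863413 415.03024240638575
0.016 0.025 mouth: lowest [403.6743 229.9611] cols 389.815792367107 413.04892457042183
0.016 0.0285 mouth: lowest [404.0039 230.804 ] cols 388.20336375917327 414.69087731213733
bar ends lower/top (tool pose): [array([377.2636, 194.306 ]), array([378.5013, 181.5495]), array([381.0637, 198.9068]), array([382.3801, 185.9643])]
bar ends lower/top (tool pose): [array([429.6801, 189.4151]), array([431.6139, 176.8355]), array([434.4072, 193.8341]), array([436.4445, 181.073 ])]
[245, 251, 251, 251, 253, 227, 246, 213, 177, 179, 182, 180, 181, 181, 182, 180, 179, 181, 181, 185, 168, 127, 115, 116, 124, 113, 95, 241, 181, 234, 183]
[226, 225, 229, 232, 233, 225, 245, 158, 161, 184, 181, 182, 181, 182, 182, 181, 182, 183, 185, 190, 143, 113, 113, 168, 131, 131, 188, 222, 164, 239, 170]
[107, 111, 85, 41, 33, 35, 34, 28, 30, 26, 25, 22, 28, 32, 30, 30, 29, 33, 42, 66, 72, 71, 69, 68, 71, 70]
```

Request:
move_arm(commands=[[0,0,0,0,0,-0.2,1],[0,0,0,0,0,-0.1,1],[0,0,0,0,0,0,1]])

```text
t: 19.12
eef_pos: [0.5512, 0.257, 0.1556]
tcp_rot: [1.412, 2.518, 0.383]
ft_force: [1.3, 0.6, -2.7]
grip_width: 0.022
finger_force: 50.0
```

```bash
python3 st.py
```

```text
to B: turn [ 0.0003  0.0006 -0.0003] rows>=0.0 shift cm [-0.25  0.25 -1.9 ] rows>=0.3
t 19.125 mouth rel head, tool frame mm [ 2.1657 -2.4933  3.9957] F tool [0.0482 0.403  2.997 ] M [-0.1608  0.1771 -0.0205] j [ 0.3833  0.2406  1.6923 -0.0193  0.8597 -0.1553] 0.021992962221939374
avg F,M,mouth [ 0.647  0.576  3.09  -0.127  0.162 -0.01   2.155 -2.526  3.986]
```

Request:
move_arm(commands=[[0,0,0,0,0,-0.1,1],[0,0,0,-0.06,0.14,0,1],[0,0,0,0,0,0.1,1],[0,0,0,0,0,0.1,1],[0,0,0,0,0,0.1,1],[0,0,0,0,0,0,1]])

```text
t: 20.08
eef_pos: [0.5534, 0.2575, 0.1544]
tcp_rot: [1.412, 2.518, 0.384]
ft_force: [0.8, 1.3, -4.5]
grip_width: 0.0215
finger_force: 50.0
```

```bash
python3 st.py
```

```text
to B: turn [ 0.0008  0.0006 -0.0003] rows>=0.0 shift cm [-0.19  0.09 -2.09] rows>=0.3
t 20.075 mouth rel head, tool frame mm [ 1.5522 -0.8896  5.9408] F tool [ 1.0186 -0.2473  4.6274] M [-0.0526  0.2051  0.0027] j [ 0.3825  0.2465  1.6882 -0.0189  0.8575 -0.1562] 0.021507701779271398
avg F,M,mouth [ 1.191  0.108  4.082 -0.095  0.219 -0.059  1.53  -0.931  5.926]
```

Request:
move_arm(commands=[[0,0,0,0,0.05,0,1],[0,0,0,0,0,0.1,1],[0,0,0,0,0,0.1,1],[0,0,0,0,0,0,1]])

```text
t: 20.78
eef_pos: [0.5543, 0.2578, 0.1525]
tcp_rot: [1.412, 2.518, 0.383]
ft_force: [0.6, 0.3, -5.6]
grip_width: 0.0216
finger_force: 50.0
```

```bash
python3 st.py
```

```text
to B: turn [ 0.0001  0.0006 -0.0003] rows>=0.0 shift cm [-0.18  0.07 -2.3 ] rows>=0.4
t 20.775 mouth rel head, tool frame mm [ 1.4907 -0.681   7.9873] F tool [ 0.3795 -1.2504  5.5057] M [ 0.1609  0.19   -0.0286] j [ 0.3825  0.2508  1.6871 -0.0191  0.8549 -0.1559] 0.021555896130297934
avg F,M,mouth [ 0.901 -0.4    5.197  0.209  0.207 -0.026  1.498 -0.666  7.925]
```

It's going in. I'll nudge a little more and keep going.

Request:
move_arm(commands=[[0,0,0,-0.02,0.04,0,1],[0,0,0,0,0,0.15,1],[0,0,0,0,0,0.15,1],[0,0,0,0,0,0.1,1],[0,0,0,0,0,0,1]])

```text
t: 21.6
eef_pos: [0.556, 0.2583, 0.149]
tcp_rot: [1.412, 2.518, 0.383]
ft_force: [-0.1, 0.3, -5.1]
grip_width: 0.0217
finger_force: 50.0
```

```bash
python3 st.py
```

```text
to B: turn [ 0.0001  0.0007 -0.0003] rows>=0.0 shift cm [-0.16  0.02 -2.7 ] rows>=0.4
t 21.6 mouth rel head, tool frame mm [ 1.2974 -0.2447 11.9513] F tool [ 0.6675 -1.6374  4.8446] M [0.4662 0.2001 0.0268] j [ 0.3822  0.2584  1.6863 -0.0191  0.848  -0.1562] 0.02173840330883316
avg F,M,mouth [ 1.006 -1.932  4.783  0.467  0.199  0.006  1.278 -0.206 11.859]
```

Request:
move_arm(commands=[[0,0,0,0,0,0.15,1],[0,0,0,0,0,0.15,1],[0,0,0,0,0,0.05,1],[0,0,0,0,0,0,1]])

```text
t: 22.3
eef_pos: [0.5571, 0.2587, 0.1457]
tcp_rot: [1.412, 2.518, 0.383]
ft_force: [0.8, 0.1, -6.0]
grip_width: 0.0219
finger_force: 50.0
```

Request:
move_arm(commands=[[0,0,0,0,0,0.1,1],[0,0,0,0,0,0,1]])

```text
t: 22.55
eef_pos: [0.5575, 0.2589, 0.1451]
tcp_rot: [1.412, 2.518, 0.384]
ft_force: [-1.5, 0.4, -3.0]
grip_width: 0.0215
finger_force: 50.0
```

```bash
python3 st.py
```

```text
to B: turn [ 0.0007  0.0007 -0.0003] rows>=0.0 shift cm [-0.16  0.   -3.12] rows>=0.5
t 22.55 mouth rel head, tool frame mm [ 1.2549  0.004  16.1657] F tool [ 1.3353 -1.9548  2.4145] M [ 0.5046  0.2331 -0.0073] j [ 0.382   0.2659  1.6866 -0.0191  0.8397 -0.1562] 0.02154836774904258
avg F,M,mouth [ 0.779 -2.077  1.858  0.492  0.273 -0.013  1.265 -0.01  16.172]
```

Request:
move_arm(commands=[[0,0,0,0,-0.03,0.1,1],[0,0,0,0,0,0,1],[0,0,0.07,0,0,0,1],[0,0,0.035,0,0,0,1],[0,0,0,0,0,0,1]])

```text
t: 23.38
eef_pos: [0.5578, 0.259, 0.1449]
tcp_rot: [1.548, 2.449, 0.404]
ft_force: [-6.1, -1.8, 5.2]
grip_width: 0.0214
finger_force: 50.0
```

```bash
python3 st.py
```

```text
to B: turn [ 0.0019  0.0007 -0.1057] rows>=0.6 shift cm [-0.16 -0.02 -3.15] rows>=0.5
t 23.375 mouth rel head, tool frame mm [ 1.3023  0.0922 16.4689] F tool [ 0.7634 -4.0891 -7.1066] M [ 0.8492  0.4496 -0.0446] j [ 0.3821  0.2662  1.687  -0.019   0.8377 -0.0508] 0.0214217132494349
avg F,M,mouth [ 1.878 -2.93  -7.649  0.857  0.449 -0.052  1.33   0.155 16.444]
```

Request:
move_arm(commands=[[0,0,0.07,0,0,0,1],[0,0,0,0,0,0,1]])

```text
t: 23.82
eef_pos: [0.5578, 0.2592, 0.1449]
tcp_rot: [1.638, 2.4, 0.416]
ft_force: [-5.4, 1.3, 5.2]
grip_width: 0.0215
finger_force: 50.0
```

```bash
python3 st.py
```

```text
to B: turn [ 0.0021  0.0005 -0.1763] rows>=0.9 shift cm [-0.17 -0.03 -3.15] rows>=0.5
t 23.825 mouth rel head, tool frame mm [ 1.4142  0.0557 16.4888] F tool [ 3.1397 -2.4979 -6.4907] M [ 0.7696  0.4353 -0.0655] j [ 0.3822  0.2663  1.687  -0.0188  0.8375  0.0197] 0.021491489571117208
avg F,M,mouth [ 1.737 -2.683 -6.831  0.751  0.502  0.004  1.4    0.056 16.491]
```

Request:
move_arm(commands=[[0,0,0.05,0,0,0,1],[0,0,0,0,0,0,1]])

```text
t: 24.28
eef_pos: [0.5579, 0.2592, 0.1449]
tcp_rot: [1.7, 2.364, 0.425]
ft_force: [-5.3, 0.7, 5.8]
grip_width: 0.0215
finger_force: 50.0
```

```bash
python3 st.py
```

```text
to B: turn [ 0.0023  0.0005 -0.2251] rows>=1.2 shift cm [-0.17 -0.03 -3.15] rows>=0.5
t 24.275 mouth rel head, tool frame mm [ 1.3901  0.0229 16.5338] F tool [ 2.3668 -2.542  -7.0705] M [ 0.667   0.5565 -0.0349] j [ 0.3822  0.2664  1.6869 -0.0189  0.8373  0.0686] 0.021534000442415064
avg F,M,mouth [ 2.426 -1.734 -7.524  0.68   0.537 -0.013  1.376  0.01  16.545]
```

Request:
move_arm(commands=[[0,0,0.05,0,0,0,1],[0,0,0,0,0,0,1]])

```text
t: 24.72
eef_pos: [0.5579, 0.2592, 0.1448]
tcp_rot: [1.762, 2.325, 0.433]
ft_force: [-5.9, 0.9, 6.0]
grip_width: 0.0218
finger_force: 50.0
```

```bash
python3 st.py
```

```text
to B: turn [ 0.0024  0.0003 -0.275 ] rows>=1.5 shift cm [-0.17 -0.04 -3.16] rows>=0.5
t 24.725 mouth rel head, tool frame mm [ 1.4188 -0.027  16.586 ] F tool [ 2.594  -3.0777 -7.4434] M [ 0.5483  0.5651 -0.0452] j [ 0.3822  0.2665  1.6869 -0.0188  0.8372  0.1184] 0.02181368409001638
avg F,M,mouth [ 2.479 -2.118 -6.14   0.569  0.51  -0.043  1.409 -0.022 16.583]
```

Request:
move_arm(commands=[[0,0,0.05,0,0,0,1],[0,0,0,0,0,0,1]])

```text
t: 25.18
eef_pos: [0.558, 0.2592, 0.1448]
tcp_rot: [1.823, 2.286, 0.441]
ft_force: [-3.7, 1.2, 5.3]
grip_width: 0.0215
finger_force: 50.0
```

```bash
python3 st.py
```

```text
to B: turn [ 0.0024  0.0003 -0.3245] rows>=1.7 shift cm [-0.17 -0.04 -3.16] rows>=0.5
t 25.175 mouth rel head, tool frame mm [ 1.4097 -0.0774 16.6242] F tool [ 2.2017 -1.3514 -6.0735] M [ 0.4355  0.611  -0.0783] j [ 0.3822  0.2666  1.6869 -0.0188  0.837   0.1679] 0.02153916470563494
avg F,M,mouth [ 2.556 -1.603 -6.675  0.439  0.575 -0.031  1.394 -0.084 16.637]
```

Sinking of 0.095 mm per 0.1 rad matches the screw's 6 mm per turn. So the head engaged at about 0.127 rad, and about 0.20 rad has been turned so far. I'll turn 0.85 rad more, following the screw down.

Request:
move_arm(commands=[[0,0,0.085,0,0,0.008,1],[0,0,0.085,0,0,0.008,1],[0,0,0.085,0,0,0.008,1],[0,0,0.085,0,0,0.008,1],[0,0,0.085,0,0,0.008,1],[0,0,0,0,0,0,1]])

```text
t: 26.12
eef_pos: [0.5585, 0.2593, 0.1446]
tcp_rot: [2.308, 1.887, 0.5]
ft_force: [-0.0, 1.7, 6.0]
grip_width: 0.0213
finger_force: 50.0
```

```bash
python3 st.py
```

```text
to B: turn [ 0.0036 -0.0003 -0.7487] rows>=4.0 shift cm [-0.15 -0.08 -3.2 ] rows>=0.5
t 26.125 mouth rel head, tool frame mm [ 1.3832 -0.303  17.0006] F tool [ 2.706   1.3471 -5.4074] M [-0.2018  0.7644 -0.0151] j [ 0.382   0.2675  1.6865 -0.019   0.8355  0.5921] 0.021337002204413837
avg F,M,mouth [ 3.12   0.524 -4.855 -0.207  0.798  0.044  1.364 -0.314 16.996]
```

Request:
move_arm(commands=[[0,0,0.085,0,0,0.01,1],[0,0,0.085,0,0,0.01,1],[0,0,0.085,0,0,0.01,1],[0,0,0.085,0,0,0.01,1],[0,0,0.085,0,0,0.01,1],[0,0,0,0,0,0,1]])

```text
t: 27.08
eef_pos: [0.5592, 0.2592, 0.1444]
tcp_rot: [2.713, 1.389, 0.54]
ft_force: [1.2, 1.6, 5.4]
grip_width: 0.0217
finger_force: 50.0
```

```bash
python3 st.py
```

```text
to B: turn [ 0.0048 -0.0011 -1.1734] rows>=6.3 shift cm [-0.11 -0.12 -3.24] rows>=0.5
t 27.075 mouth rel head, tool frame mm [ 1.3389 -0.4499 17.3793] F tool [ 3.4659  1.0127 -4.4944] M [-0.4566  0.9614  0.0233] j [ 0.3817  0.2683  1.6862 -0.0194  0.8339  1.0167] 0.021702810188540256
avg F,M,mouth [ 4.217  1.879 -3.954 -0.468  1.006  0.003  1.346 -0.464 17.371]
```

Request:
move_arm(commands=[[0,0,-0.08,0,0,0,1],[0,0,0,0,0,-0.4,1],[0,0,0,0,0,-1.0,1],[0,0,0,0,0,-1.5,1],[0,0,0,0,0,-1.5,1],[0,0,0,-2.5,0,0,1],[0,0,0,-2.5,0,0,1],[0,0,0,-2.5,0,0,1],[0,0,0,-2.5,0,0,1],[0,0,0,0,0,0,1],[0,0,0,0,0,0,1]])

```text
t: 28.65
eef_pos: [0.4964, 0.1703, 0.1585]
tcp_rot: [2.646, 1.488, 0.529]
ft_force: [0.1, -1.3, -5.2]
grip_width: 0.0219
finger_force: 50.0
```

```bash
cat > hx.py <<'E'
import io,contextlib
with contextlib.redirect_stdout(io.StringIO()):
    exec(open("m.py").read())
from h import snap
import os
if not os.path.exists("pics/w8.pkl"): snap("wrist","w8")
Ts=[]
for n in("w7","w8"):
    c=pickle.load(open(f"pics/{n}.pkl","rb"));T=c["T"];im=c["img"]
    hsv=cv2.cvtColor(im,cv2.COLOR_RGB2HSV);m=((hsv[...,1]<45)&(hsv[...,2]>165)).astype(np.uint8)
    p=proj(c,hc-4e-3*ax,T);rr=np.zeros_like(m);cv2.circle(rr,tuple(int(v) for v in p),30,1,-1);m&=rr
    m=cv2.morphologyEx(m,cv2.MORPH_CLOSE,np.ones((5,5)))
    cs,_=cv2.findContours(m,cv2.RETR_EXTERNAL,cv2.CHAIN_APPROX_NONE);k=max(cs,key=cv2.contourArea);k=cv2.convexHull(k)[:,0,:]
    q=np.array([T[:3,:3].T@(plane(c,v,hc-4e-3*ax,ax,T)-hc) for v in cv2.convexHull(k)[:,0,:]])[:,:2]
    hull=cv2.convexHull((q*1e5).astype(np.float32))[:,0,:]/1e5
    t=np.radians(np.arange(0,360,1));sup=(np.c_[np.cos(t),np.sin(t)]@hull.T).max(1)   # support function: corners give maxima
    ctr=[(sup*np.cos(t)).mean()*2,(sup*np.sin(t)).mean()*2]; s0=sup-ctr[0]*np.cos(t)-ctr[1]*np.sin(t)
    f=(s0*np.exp(-6j*t)).sum();a=np.degrees(np.angle(f)/-6)  # maxima (corners), mod 60, tool frame
    # direction in a frame fixed to screw
    F=tgt(hc,0,ax)[:3,:3];d=F.T@T[:3,:3]@np.array([np.cos(np.radians(-a if 0 else a)),np.sin(np.radians(a)),0])
    print(n,"px",p,"area",cv2.contourArea(k),"ctr mm",np.array(ctr)*1e3,"width min/max",(s0+np.roll(s0,180)).min(),(s0+np.roll(s0,180)).max(),"corner tool",a%60,"-a",(-a)%60,"fixed",np.degrees(np.arctan2(d[1],d[0]))%60)
    a=-a;d=F.T@T[:3,:3]@np.array([np.cos(np.radians(a)),np.sin(np.radians(a)),0]);print("  fixed with -a",np.degrees(np.arctan2(d[1],d[0]))%60)
E
python3 hx.py; python3 st.py | head -2
```

```text
w7 px [274.5652  91.5554] area 1220.0 ctr mm [ 1.1223 -0.9206] width min/max 0.03137278215203963 0.03819838971449121 corner tool 48.237617195173726 -a 11.76238280482627 fixed 25.533547443687567
  fixed with -a 49.058231283505265
w8 px [280.4727  93.5977] area 1293.0 ctr mm [-0.5925  0.687 ] width min/max 0.032451454148908265 0.04228304885327816 corner tool 32.33834811381534 -a 27.661651886184657 fixed 32.479403555144316
  fixed with -a 27.802674894201928
to B: turn [ 0.0013  0.0001 -1.0948] rows>=5.9 shift cm [4.4  8.87 1.11] rows>=1.6
t 28.7 mouth rel head, tool frame mm [-99.2802  -1.4806 -26.1644] F tool [-1.0526 -0.8369  4.4513] M [ 0.2849 -0.3876  0.0224] j [0.2416 0.0503 1.9052 0.0456 0.8381 0.763 ] 0.02163346190806026
```

```bash
cat > hx2.py <<'E'
import io,contextlib
with contextlib.redirect_stdout(io.StringIO()):
    exec(open("m.py").read())
from scipy.optimize import differential_evolution as DE
from scipy.ndimage import map_coordinates as mc
F=tgt(hc,0,ax)[:3,:3]
for n in("w7","w8"):
    c=pickle.load(open(f"pics/{n}.pkl","rb"));T=c["T"];im=cv2.GaussianBlur(c["img"],(3,3),0).astype(float)
    k=np.arange(6);fr=np.linspace(.08,.92,12)
    def pts(v,sc):
        a=np.radians(v[0])+k*np.pi/3;C=sc*.0173*np.c_[np.cos(a),np.sin(a)];D=np.roll(C,-1,0)
        P=(C[:,None]*(1-fr)[:,None]+D[:,None]*fr[:,None]).reshape(-1,2)+[v[1],v[2]]
        W=hc-4e-3*ax+P@F[:,:2].T;return np.array([proj(c,w_,T) for w_ in W])
    def cost(v):
        o=0
        I,O=pts(v,v[3]*.94),pts(v,v[3]*1.06)
        d=sum(abs(mc(im[...,i],I[:,::-1].T,order=1)-mc(im[...,i],O[:,::-1].T,order=1)) for i in range(3))
        return -np.minimum(d,120).mean()
    r=DE(cost,[(0,60),(-.004,.004),(-.004,.004),(.95,1.08)],seed=1,maxiter=25,popsize=8,tol=1e-4)
    print(n,r.x.round(4),r.fun)
    for a in range(0,60,10):
        print("  ",a,round(min(cost([a,*r.x[1:]]),0),1),end="")
    print()
E
timeout 400 python3 hx2.py
```

```text
w7 [27.5185 -0.0001  0.0002  1.0181] -106.9034839168242
   0 -80.2   10 -92.0   20 -104.8   30 -106.1   40 -93.5   50 -79.3
w8 [31.84   -0.0004  0.0002  1.0274] -110.16015281760973
   0 -82.7   10 -86.8   20 -102.1   30 -109.8   40 -106.9   50 -91.2
```

The fit gives 27.5° before and 31.8° after, i.e. about 64° turned: one flat within measuring error. Now to the tray.

```bash
python3 - <<'E'
from h import *
from workcell import observe
A=pose(observe());s=np.array([.4965,-.2808])
up=A.copy();U=tgt(A[:3,3]+[0,0,.07],110.1);V=tgt([*s,.1],110.1)
up[:3,3]+=[0,0,.07];print("lift in tool frame",100*A[:3,:3].T@np.array([0,0,.07]))
plan(up,U,"up");plan(U,V,"to tray, z .1")
E
```

```text
lift in tool frame [ 1.85773327  1.51411606 -6.57695064]
up turn [ 0.3271 -0.1534 -0.8874] rows>=5.1 shift cm [0. 0. 0.] rows>=0.0
to tray, z .1 turn [0. 0. 0.] rows>=0.0 shift cm [-42.38 -15.47  12.79] rows>=7.5
```

Request:
move_arm(commands=[[0,0,0,0.93,0.76,-3.29,1],[0,0,0,0.93,0.75,-3.29,1],[0.0545,-0.0256,-0.1479,0,0,0,1],[0.0545,-0.0256,-0.1479,0,0,0,1],[0.0545,-0.0256,-0.1479,0,0,0,1],[0.0545,-0.0256,-0.1479,0,0,0,1],[0.0545,-0.0256,-0.1479,0,0,0,1],[0.0546,-0.0254,-0.1479,0,0,0,1],[0,0,0,-4.7,-1.7,0,1],[0,0,0,-4.7,-1.7,0,1],[0,0,0,-4.7,-1.7,0,1],[0,0,0,-4.7,-1.7,0,1],[0,0,0,-4.7,-1.7,0,1],[0,0,0,-4.7,-1.7,0,1],[0,0,0,-4.7,-1.7,0,1],[0,0,0,-4.7,-1.7,0,1],[0,0,0,-4.78,-1.87,0,1],[0,0,0,0,0,0,1],[0,0,0,0,0,0,1]])

```text
t: 31.28
eef_pos: [0.4964, -0.2808, 0.2276]
tcp_rot: [-1.8, -2.574, -0.0]
ft_force: [1.0, 0.3, -4.2]
grip_width: 0.0216
finger_force: 50.0
```

```bash
cat > tr.py <<'E'
from h import *
from workcell import observe
np.set_printoptions(precision=3,suppress=True)
o=observe();A=pose(o);plan(A,tgt([.4965,-.2808,.0473],110.1));print(o["t"],o["eef_pos"],o["ft_force"],o["grip_width"],o["joint_pos"])
E
python3 tr.py
```

```text
turn [ 0.    -0.    -0.001] rows>=0.0 shift cm [-0.    0.01 18.03] rows>=2.9
31.275 [ 0.496 -0.281  0.228] [ 1.005  0.259 -4.199] 0.02164942921041146 [-0.579  0.313  1.387  0.     1.442 -0.929]
```

Request:
move_arm(commands=[[0,0,0,0,0,4,1],[0,0,0,0,0,4,1],[0,0,0,0,0,4,1],[0,0,0,0,0,3,1],[0,0,0,0,0,1.8,1],[0,0,0,0,0,0.6,1],[0,0,0,0,0,0.2,1],[0,0,0,0,0,0,1],[0,0,0,0,0,0,1]])

```text
t: 32.4
eef_pos: [0.4965, -0.2813, 0.0526]
tcp_rot: [1.8, 2.574, 0.0]
ft_force: [0.8, -0.4, -5.7]
grip_width: 0.0216
finger_force: 50.0
```

Request:
move_arm(commands=[[0,0,0,0,0,0.1,1],[0,0,0,0,0,0.1,1],[0,0,0,0,0,0,1]])

```text
t: 32.78
eef_pos: [0.4961, -0.2811, 0.0497]
tcp_rot: [-1.8, -2.574, -0.0]
ft_force: [0.0, 0.5, -3.8]
grip_width: 0.0218
finger_force: 50.0
```

```bash
python3 tr.py
```

```text
turn [-0.    -0.    -0.001] rows>=0.0 shift cm [0.01 0.05 0.24] rows>=0.0
32.775 [ 0.496 -0.281  0.05 ] [ 0.039  0.542 -3.806] 0.02177849444745277 [-0.58   0.478  1.589  0.     1.074 -0.93 ]
```

Request:
move_arm(commands=[[0,0,0,0,0,0.1,1],[0,0,0,0,0,0.1,1],[0,0,0,0,0,0,1]])

```text
t: 33.15
eef_pos: [0.4961, -0.2811, 0.0477]
tcp_rot: [-1.8, -2.574, -0.0]
ft_force: [-1.0, -0.4, -4.3]
grip_width: 0.0216
finger_force: 50.0
```

Request:
move_arm(commands=[[0,0,0,0,0,0.05,1],[0,0,0,0,0,0,1]])

```text
t: 33.4
eef_pos: [0.4962, -0.2811, 0.0474]
tcp_rot: [1.8, 2.574, 0.0]
ft_force: [-0.8, -0.6, -3.9]
grip_width: 0.0216
finger_force: 50.0
```

Request:
move_arm(commands=[[0,0,0,0,0,0.05,1],[0,0,0,0,0,0.05,1],[0,0,0,0,0,0,1]])

```text
t: 33.78
eef_pos: [0.4964, -0.2812, 0.0474]
tcp_rot: [1.8, 2.574, 0.0]
ft_force: [-4.1, 2.1, 7.9]
grip_width: 0.0217
finger_force: 50.0
```

On the floor at exactly the expected height. I'll ease off, open slowly and retreat straight up.

Request:
move_arm(commands=[[0,0,0,0,0,-0.06,1],[0,0,0,0,0,0,1],[0,0,0,0,0,0,0.5],[0,0,0,0,0,0,0.3],[0,0,0,0,0,0,0.1],[0,0,0,0,0,0,-0.2],[0,0,0,0,0,0,-0.2],[0,0,0,0,0,0,-0.2],[0,0,0,0,0,-1,-0.2],[0,0,0,0,0,-3,-0.2],[0,0,0,0,0,-5,-0.2],[0,0,0,0,0,-5,-0.2],[0,0,0,0,0,-4,-0.2],[0,0,0,0,0,0,-0.2],[0,0,0,0,0,0,-0.2]], newtons=20)

```text
t: 35.65
eef_pos: [0.4959, -0.2809, 0.2264]
tcp_rot: [-1.8, -2.574, 0.0]
ft_force: [0.7, -0.5, -0.9]
grip_width: 0.0564
finger_force: 0.0
```

```bash
python3 - <<'E'
from h import *
np.set_printoptions(precision=4,suppress=True)
c,T=snap("wrist","w9");top,_=snap("top","t9")
g=c["img"].max(2);m=((g<75)).astype(np.uint8)
b=np.array([.4965,-.2811,.098])
p=proj(c,b,T);z=np.zeros_like(m);ends=[proj(c,b+s*.066*np.array([np.cos(np.radians(110.1)),np.sin(np.radians(110.1)),0]),T) for s in(-1,1)]
cv2.line(z,tuple(int(v) for v in ends[0]),tuple(int(v) for v in ends[1]),1,46);m&=z
cs,_=cv2.findContours(m,cv2.RETR_EXTERNAL,cv2.CHAIN_APPROX_NONE)
for k in sorted(cs,key=cv2.contourArea)[-3:]:
    W=np.array([atz(c,v,.098,T)[:2] for v in k[:,0,:]],np.float32)*1000
    r=cv2.minAreaRect(W);print("area",cv2.contourArea(k),"rect mm",r)
# same in the top camera + change elsewhere vs start
d=pickle.load(open("d0.pkl","rb"))["top"]["img"];df=cv2.absdiff(d,top["img"]).max(2)
print("top proj of bar centre",proj(top,b),"ends",[proj(top,b+s*.06*np.array([-.344,.939,0])) for s in(-1,1)])
mk=((df>40)*255).astype(np.uint8);n,_,st,ce=cv2.connectedComponentsWithStats(mk)
print([(list(map(int,st[i])),ce[i].round()) for i in range(1,n) if st[i][4]>25])
E
```

```text
area 7.0 rect mm ((507.6291809082031, -335.84686279296875), (2.2181382179260254, 8.332066535949707), 19.736326217651367)
area 14.0 rect mm ((475.7933044433594, -227.7803497314453), (15.373963356018066, 1.0427926778793335), 20.087512969970703)
area 1016.5 rect mm ((497.2478942871094, -284.6023254394531), (19.358285903930664, 78.75887298583984), 19.724884033203125)
top proj of bar centre [420.5855 256.4118] ends [array([448.2568, 246.3528]), array([392.6364, 266.5717])]
[([259, 151, 48, 60, 1143], array([283., 180.])), ([516, 169, 7, 7, 28], array([519., 172.])), ([328, 168, 232, 252, 19996], array([453., 286.])), ([442, 243, 7, 10, 42], array([445., 247.])), ([547, 265, 13, 32, 269], array([555., 280.])), ([514, 288, 46, 33, 358], array([538., 303.])), ([425, 305, 135, 115, 7716], array([504., 375.])), ([223, 403, 102, 17, 1026], array([274., 413.]))]
```

The bar lies along the compartment, within 0.5° and centred. Apart from the arm itself, the top view shows only the driver's old spot changed.

```bash
python3 -c "
from workcell import *
print(finish_job())"
```

```text
the job is handed in; nothing more can be done
None
```

The job is handed in: the driver was fitted fully down on the head (about 16 mm deep), the screw was turned clockwise about 64° by camera measurement (60° asked), and the driver is standing in the empty tray compartment with its bar along it. My first grasp wedged on the top of the bar and had to be redone, and the socket caught on the head for several tries before it went in. The top view taken before hand-in showed none of the other things moved.

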